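# Lock the turning parts tray on its stand

### The arm

A 6-joint arm with a two-finger parallel gripper is mounted at the origin on the work surface. World frame = base frame: x ahead of the robot, y to its left, z up, the work surface at z = 0. Lengths are in m, angles in degrees, forces in N, time in s.
With the tool pointing down it reaches from about 0.35 to 0.875 m from the base axis. Payload 4.2 kg.
Tool frame: the origin (TCP) lies where the fingers leave the gripper's body, on its centre line; the fingertips stand 70 mm ahead of it and the grasp point (between the pads) lies 51 mm ahead of it; z points along the fingers, y is the direction in which the jaws open and shut (so a half turn about z gives the same grasp; the last joint's range is limited). The gripper opens to 87 mm and grips with 3 to 60 N. Pads are 19 mm wide; open, the fingers measure 117 mm over their backs; the gripper's body (75 mm by 190 mm) begins 51 mm behind the grasp point.
Start: joints at [-53.308, 22.042, 0.453, 0, -68.411, -14.817], TCP at [0.233, -0.58, 0.292] pointing down, gripper open.
Joint ranges: [-179.83, 179.83], [-69.29, 118.12], [-61.27, 80.66], [-181.25, 117.63], [-171.15, -9.14], [-177.46, 177.46]. Speed limits (degrees/s): [159.86, 159.86, 180, 180, 180, 180].

### API

Orientations are given as a 3x3 rotation matrix whose columns are the frame's x, y, z axes.
In Python, from station import sense, cams, job gives the robot as it stands. The module is installed in compiled form; this text tells all that it offers.
- The arm moves only by the shell command python3 -m handwheel 'ROWS'. ROWS is JSON, a list of rows, each a list of 5 numbers: the shift along the tool's x, y, z in cm, then the turn about the tool's z in degrees, then the opening, from 0 (shut) to 1 (fully open). A call has 1 to 10 rows; each row shifts and turns the commanded pose from where the row before left it, along the tool's axes as they then stand; what a row does not reach is not made up. A row lasts 1/8 s, in which the tool goes at most 62.5 mm and 10.7 degrees, less where a joint would pass 70% of its speed; a pose out of reach is approached as far as the arm can. A call with a gripper value outside its range is refused whole. The fingers move at their own pace and stop on an object; the grip force is fixed at half the most. Time passes only in rows, so rows that do not move let the fingers close. It gives the time, the measured TCP pose, the force and the opening at its end, in the units of the state.
- sense(): the state, without advancing time (a new reading comes with each control period).
- cams.capture(name): name is "side" or "top"; returns the picture (400x640x3 uint8, red, green, blue); there is no depth.
- cams.camera_params(name): a dict with "fx", "fy", "cx", "cy" (pixels), "origin" and "rotation" of the camera in the world. Camera axes: x right, y down, z forward; pixel columns grow to the right and rows downward; lengths in m; the calibration is good to about 2 mm. A picture is of the moment at which its call begins. camera_params takes no time and is no camera call.
- job.finish_job(): hands the job in, once; it reports no verdict.
The state is a dict: "time_s": time; "joints": joint angles; "joint_velocities": joint speeds; "effort": joint torques, N m; "tcp_pos": TCP position; "ee_rot": TCP orientation; "wrist_force": force on the tool from outside, world axes, zero at the start; "moment": the same for the moment, N m; "gripper_width": opening from 0.0 (shut) to 1.0 (fully open).
Only numpy, scipy, OpenCV 4.12 (cv2) and the standard library are available. Lean on these libraries where they do the work, as an engineer would, in place of code of your own. Each camera call takes 0.05 s, during which the arm holds its last target. There are 200 camera calls.

### The job

With a fingertip, push the round sorting tray round until the notch in its edge is over the upright pin of its stand, then press the tray down until it is fully home on the stand. Do not lift the tray or force it hard, leave the pin in its hole, and leave the things standing around it where they are.

Things in the scene. Friction and masses are not known exactly. Their poses are not given: they have to be found in the camera images.
- tray: round white plastic sorting tray, 200 mm across, with no end stop: turns both ways about its upright axis, stiffly (about 0.12 N m), and stays where left. Origin on that axis at the tray's underside; z up; x points to its notch. Floor 8 mm thick; a thin rim wall round the edge (96 to 100 mm from the axis), 22 mm above the underside; ribs part it into five open compartments.
- rib (a point): top of one of the tray's five upright radial ribs, 65 mm from the axis, 36 degrees counter-clockwise from the notch. Ribs run from the hub to the rim wall at 36, 108, 180, 252 and 324 degrees from the tray's x, 4 mm thick, tops 18 mm above the tray's floor (26 above its underside). A fingertip in a compartment can push a rib to turn the tray.
- hub (a point): centre of the flat top of the solid round hub in the middle of the tray, 52 mm across, 26 mm above the tray's underside: 60 mm above the table at the start, 46 mm when the tray is seated. A good place to press.
- notch (a point): middle of the only notch in the tray's edge, 97 mm from the tray's axis along its x, at the height of the floor's upper face. It goes through rim wall and floor, about 20 mm wide at the edge, narrowing inward, 14 mm deep.
- pin (a point): top of the stand's upright steel dowel pin: 12 mm thick, round-nosed, standing 16 mm deep in its hole, 97 mm from the tray's axis, 32 mm above the table, 12 mm above the stand's dark round base plate (20 mm high, 212 mm across, screwed to the table), where an ear of the plate, 34 mm wide, sticks out to 130 mm from the axis.
- sleeve (a joint): how far the tray is pressed down its spindle, m: 0 at the start (underside 34 mm above the table, 2 mm above the pin), 0.014 seated on the base plate; negative if lifted. It stays where left; pressing takes about 6 N. Unless the notch is over the pin, the pin stops it after 2 to 3 mm; the pin's round nose steers in a notch up to about 4 mm off.
- jar: a glass jar with a metal lid, 85 mm high; loose on the table near the stand; to be left alone.
- cup: a white cup, 90 mm high; loose on the table near the stand; to be left alone.
- tape: a tape core (ring), 96 mm across, 25 mm high; loose on the table near the stand; to be left alone.
- tin: a small tin, 65 mm high; loose on the table near the stand; to be left alone.
- sanding_block: a cork sanding block, 100 x 50 x 32 mm; loose on the table near the stand; to be left alone.
- screwdriver: a screwdriver lying down, 190 mm long; loose on the table near the stand; to be left alone.

How it is judged (in metres and radians):
At the end, for the whole second after the job is handed in: the tray is pressed at least 11.5 of its 14 mm down, its notch within 7 mm of the pin (seen from above), and it is at rest (value of joint sleeve above 0.0115 m and horizontal distance between notch and pin below 0.007 m and angular speed of tray below 0.05 rad/s); the robot touches nothing.
It fails at once if the tray is lifted more than 4 mm (value of joint sleeve below -0.004 m).
It fails at once if the tray is pressed or squeezed with more than 45 N (contact force between the fingers and tray above 45 N).
It fails at once if the pin is pulled out or moved more than 10 mm (distance of pin from where it was at the start of the episode above 0.01 m).
It fails at once if a thing beside the stand is moved more than 30 mm (distance of any of jar, cup, tape, tin, sanding_block, screwdriver from where it was at the start of the episode above 0.03 m).
It also fails if it takes over 51 s, if anything falls off the work surface, if the arm or the gripper's body presses on something with over 40 N, if the wrist force passes 120 N, or if a joint passes its speed limit or range.

## Working session

There is one attempt and no reset: what is moved stays moved. The work goes in short steps, Python scripts to look and compute and a shell command to move; the robot and the scene stay as the last step left them, time stands still between calls to the robot, and variables do not carry over. Pictures are saved under pics/ and viewed, about 8 in all and at most 12, crops included, and the job is handed in when it is done.

```bash
mkdir -p pics; python3 - <<'E'
from station import sense,cams,job
import cv2
for n in("top","side"):
    cv2.imwrite(f"pics/{n}0.png",cams.capture(n)[:,:,::-1]); p=cams.camera_params(n); print(n,p)
s=sense(); print(s["time_s"],s["tcp_pos"],s["ee_rot"],s["gripper_width"])
E
```

```text
top {'fx': 458.651806277618, 'fy': 458.651806277618, 'cx': 323.77566403031784, 'cy': 197.47010492337483, 'origin': array([0.49076012, 0.07278723, 1.16592623]), 'rotation': array([[ 0.01793206, -0.99595868,  0.0880043 ],
       [-0.9996435 , -0.01611752,  0.02128625],
       [-0.01978182, -0.08835463, -0.99589263]])}
side {'fx': 437.8712520256807, 'fy': 437.8712520256807, 'cx': 314.5150624556391, 'cy': 197.34834862120795, 'origin': array([0.19663556, 0.70467538, 0.68184236]), 'rotation': array([[-0.83057737, -0.37051228,  0.41576661],
       [-0.55651744,  0.52442237, -0.64441409],
       [ 0.02072602, -0.76661713, -0.6417699 ]])}
0.1 [ 0.23276032 -0.57961855  0.29126581] [[-9.28053328e-01 -3.72446482e-01 -7.98831491e-04]
 [-3.72447328e-01  9.28051681e-01  1.75077060e-03]
 [ 8.92885559e-05  1.92233114e-03 -9.99998148e-01]] 0.9976786354020105
```

View pics/top0.png

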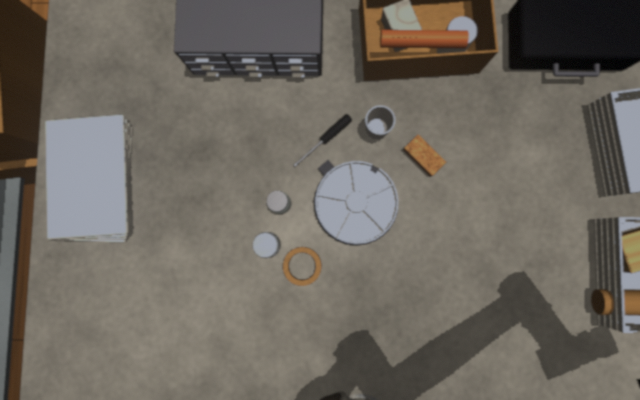

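View pics/side0.png

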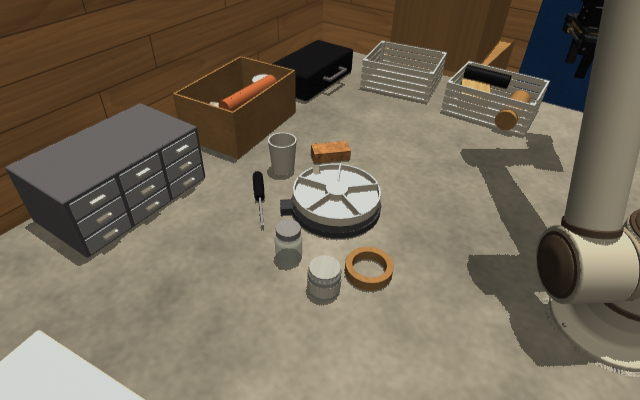

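Top picture: the hub is near (357,202), the notch near (375,169) and the ear near (326,167). I'll enlarge that area.

```bash
cat > h.py <<'E'
import numpy as np
from station import sense,cams
def ray(n,u,v,z):
    p=cams.camera_params(n); d=p["rotation"]@np.array([(u-p["cx"])/p["fx"],(v-p["cy"])/p["fy"],1])
    return p["origin"]+d*(z-p["origin"][2])/d[2]
def px(n,P):
    p=cams.camera_params(n); c=p["rotation"].T@(np.array(P)-p["origin"])
    return np.array([p["cx"]+p["fx"]*c[0]/c[2],p["cy"]+p["fy"]*c[1]/c[2]])
E
python3 - <<'E'
import cv2
a=cv2.imread("pics/top0.png")[140:260,290:450]
cv2.imwrite("pics/c0.png",cv2.resize(a,None,fx=5,fy=5,interpolation=cv2.INTER_CUBIC))
E
```

```text
(no output)
```

View pics/c0.png

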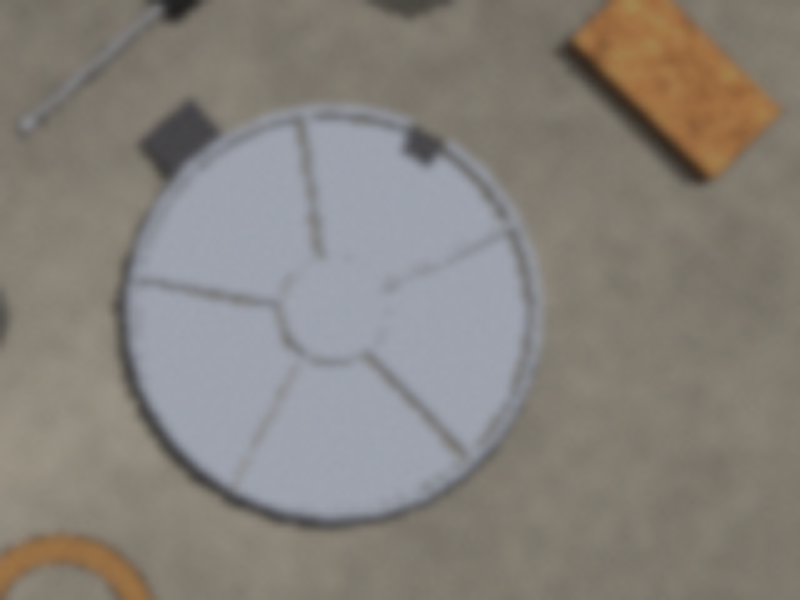

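The crop shows the rim centre at about (333,312), hub centre (335,308), notch (423,147), and the ear's outer-edge midpoint (165,123) with corners (190,100) and (140,147).

```bash
python3 - <<'E'
from h import *
f=lambda x,y,z: ray("top",290+x/5-.4,140+y/5-.4,z)
C=f(333,312,.056);H=f(335,308,.06);N=f(423,147,.045);E=f(165,123,.02)
print(C,H,N,E)
c=(C+H)/2
for P in(N,E):
    d=(P-c)[:2];print(np.hypot(*d)*1e3,np.degrees(np.arctan2(d[1],d[0])))
for n,(x,y,r) in dict(r1=(300,118),r2=(510,230),r3=(465,457),r4=(235,487),r5=(137,282)).items() if 0 else []: pass
for x,y in((300,118),(510,230),(465,457),(235,487),(137,282)):
    d=(f(x,y,.056)-c)[:2];print("rib",np.hypot(*d)*1e3,np.degrees(np.arctan2(d[1],d[0]))%360)
print("corners",f(190,100,.02),f(140,147,.02))
for n,u,v,z in (("cup",379,116,.09),("block",424,156,.032),("tin?",277,200,.065),("jar?",265,243,.085),("tape",302,266,.025),("drvhandle",338,128,.02),("drvtip",294,165,.01)):
    P=ray("top",u,v,z);d=(P-c)[:2];print(n,P.round(3),np.hypot(*d).round(3),np.degrees(np.arctan2(d[1],d[0])).round(0))
print(px("side",[c[0],c[1],.06]))
E
```

```text
[0.57908973 0.01769743 0.056     ] [0.58072581 0.01695353 0.06      ] [ 0.66218636 -0.02615593  0.045     ] [0.67630288 0.10176196 0.02      ]
93.06127172198639 -27.85491483172576
128.14654283509685 41.21646498081705
rib 95.63775337492055 10.597877757631677
rib 94.17965906542211 295.4916447307254
rib 94.67666910716808 222.48047944077206
rib 97.96983193016818 151.62531770157162
rib 96.50614347584137 82.70467931123878
corners [0.68823185 0.08933914 0.02      ] [0.66388067 0.11415821 0.02      ]
cup [ 0.783 -0.033  0.09 ] 0.209 -14.0
block [ 0.699 -0.151  0.032] 0.206 -55.0
tin? [0.58  0.209 0.065] 0.192 90.0
jar? [0.477 0.232 0.085] 0.238 116.0
tape [0.421 0.148 0.025] 0.206 141.0
drvhandle [0.77  0.064 0.02 ] 0.196 14.0
drvtip [0.675 0.175 0.01 ] 0.184 59.0
[336.945678   186.08695976]
```

Ribs and notch agree: the notch is at about −27.5° and the ear and pin at about +41°, both about the axis (0.580, 0.0175). So the tray must turn about 69° counter-clockwise. I'll push the rib at −63.5° with closed fingers, turning the tool along with the tray. First I shut the gripper and go above that compartment.

```bash
python3 -m handwheel '[[-4.4,3,0,-0.5,0],[-4.4,3,0,-0.5,0],[-4.4,3,0,-0.5,0],[-4.4,3,0,-0.5,0],[-4.4,3,0,-0.5,0],[-4.4,3,0,-0.5,0],[-4.4,3,0,-0.5,0],[-4.4,3,0,-0.5,0],[-4.4,3,0,-0.5,0],[-4.4,3,0,0,0]]'
cat >> h.py <<'E'
c=np.array([.580,.0175])
def rel(phi,rad,tan,z,want):
    "shift (cm) in tool axes to the point rad,tan from the axis in the frame of angle phi; turn to bring tool x to angle want"
    s=sense();a=np.radians(phi);r=np.array([np.cos(a),np.sin(a)]);t=np.array([-r[1],r[0]])
    P=np.array([*(c+rad*r+tan*t),z]);R=np.array(s["ee_rot"]);x=np.degrees(np.arctan2(R[1,0],R[0,0]))
    d=R.T@(P-s["tcp_pos"])*100
    print("t",s["time_s"],"tcp",np.round(s["tcp_pos"],4),"F",np.round(s["wrist_force"],1),"w",round(s["gripper_width"],2),"shift",d.round(2),"turn",round(-((want-x+180)%360-180),1),"xang",round(x,1))
E
python3 -c "
from h import *
rel(-63.5,.065,-.022,.119,206.5)"
```

```text
time_s: 1.35
tcp_pos: [0.5122, -0.1248, 0.292]
ee_rot: [[-0.896, -0.444, -0.0], [-0.444, 0.896, 0.0], [0.0, 0.0, -1.0]]
wrist_force: [0.2, -0.8, 0.2]
gripper_width: 0.019
t 1.35 tcp [ 0.5122 -0.1248  0.292 ] F [ 0.2 -0.8  0.2] w 0.02 shift [-10.22   3.22  17.3 ] turn -0.1 xang -153.6
```

```bash
python3 -m handwheel '[[-5.1,1.6,0,0,0],[-5.1,1.6,0,0,0],[0,0,4,0,0],[0,0,4,0,0],[0,0,3,0,0],[0,0,0,0,0]]'
python3 - <<'E'
from h import *
rel(-63.5,.065,-.022,.119,206.5)
import cv2
a=cams.capture("top")[110:290,250:490,::-1]
b=cams.capture("side")[130:250,250:410,::-1]
cv2.imwrite("pics/c1.png",np.vstack([cv2.resize(a,(640,480))[:320],cv2.resize(b,(373,280))[:, :373].repeat(1,0) if 0 else cv2.copyMakeBorder(cv2.resize(b,(373,280)),0,0,0,267,0)]))
E
```

```text
time_s: 2.1
tcp_pos: [0.5873, -0.0526, 0.1794]
ee_rot: [[-0.896, -0.444, -0.007], [-0.444, 0.896, -0.001], [0.007, 0.002, -1.0]]
wrist_force: [0.5, -0.3, -0.8]
gripper_width: 0.003
t 2.1 tcp [ 0.5873 -0.0526  0.1794] F [ 0.5 -0.3 -0.8] w 0.0 shift [-0.32  0.09  6.04] turn -0.1 xang -153.6
```

View pics/c1.png

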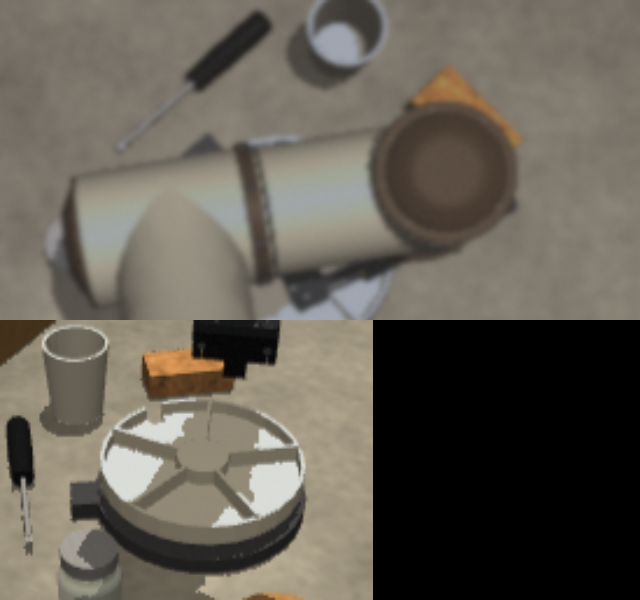

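The side crop shows the shut fingertips at about (235,370), right of the thin far rib at (210,420), over the intended compartment. Descending.

```bash
python3 -m handwheel '[[0,0,1.5,0,0],[0,0,1.5,0,0],[0,0,1.5,0,0],[0,0,0.8,0,0],[0,0,0.7,0,0],[0,0,0,0,0]]'; python3 - <<'E'
from h import *
rel(-63.5,.065,-.0115,.119,206.5)
for rad in(.026,.095):
  a=np.radians(-63.5);print(px("side",[*(c+rad*np.array([np.cos(a),np.sin(a)])),.06]))
s=sense();print(px("side",[s["tcp_pos"][0],s["tcp_pos"][1],s["tcp_pos"][2]-.07]))
E
```

```text
time_s: 2.95
tcp_pos: [0.5887, -0.0525, 0.1217]
ee_rot: [[-0.896, -0.444, -0.001], [-0.444, 0.896, -0.0], [0.001, 0.0, -1.0]]
wrist_force: [0.1, 0.5, 0.9]
gripper_width: 0.005
t 2.95 tcp [ 0.5887 -0.0525  0.1217] F [0.1 0.5 0.9] w 0.0 shift [-1.19  0.16  0.27] turn -0.1 xang -153.6
[337.85838787 179.25347158]
[340.30114124 162.28147359]
[348.82034664 172.75730902]
```

```bash
python3 -m handwheel '[[-0.4,0.1,0.2,0,0],[-0.4,0.05,0,0,0],[-0.3,0,0,0,0],[-0.57,-0.075,0,-5,0],[-0.57,-0.075,0,-5,0],[-0.57,-0.075,0,-5,0],[-0.57,-0.075,0,-5,0],[-0.57,-0.075,0,-5,0],[0,0,0,0,0]]'; python3 -c "
from h import *
rel(-38.5,.065,-.0115,.119,231.5)"
```

```text
time_s: 4.08
tcp_pos: [0.6233, -0.0324, 0.1203]
ee_rot: [[-0.625, -0.781, 0.0], [-0.781, 0.625, -0.0], [-0.0, -0.0, -1.0]]
wrist_force: [-0.6, 0.5, 1.0]
gripper_width: 0.003
t 4.075 tcp [ 0.6233 -0.0324  0.1203] F [-0.6  0.5  1. ] w 0.0 shift [-0.06 -0.01  0.13] turn -0.2 xang -128.7
```

```bash
python3 -m handwheel '[[-0.62,-0.075,0,-5,0],[-0.57,-0.075,0,-5,0],[-0.57,-0.075,0,-5,0],[-0.57,-0.075,0,-5,0],[-0.57,-0.075,0,-5,0],[-0.57,-0.075,0,-5,0],[-0.57,-0.075,0,-5,0],[0,0,0,0,0]]'; python3 - <<'E'
from h import *
import cv2
rel(-3.5,.065,-.0115,.119,266.5)
a=cams.capture("top")[120:270,270:450,::-1]
b=cams.capture("side")[130:250,250:410,::-1]
cv2.imwrite("pics/c2.png",np.hstack([cv2.resize(a,(400,333)),cv2.copyMakeBorder(cv2.resize(b,(400,300)),0,33,0,0,0)]))
b=cv2.resize(b,(800,600),interpolation=cv2.INTER_CUBIC);cv2.imwrite("pics/c2s.png",b)
E
```

```text
time_s: 5.08
tcp_pos: [0.6441, 0.002, 0.1203]
ee_rot: [[-0.065, -0.998, 0.001], [-0.998, 0.065, 0.0], [-0.0, -0.001, -1.0]]
wrist_force: [-0.9, -0.1, -0.2]
gripper_width: 0.005
t 5.075 tcp [0.6441 0.002  0.1203] F [-0.9 -0.1 -0.2] w 0.01 shift [-0.   -0.    0.13] turn -0.2 xang -93.7
```

View pics/c2s.png

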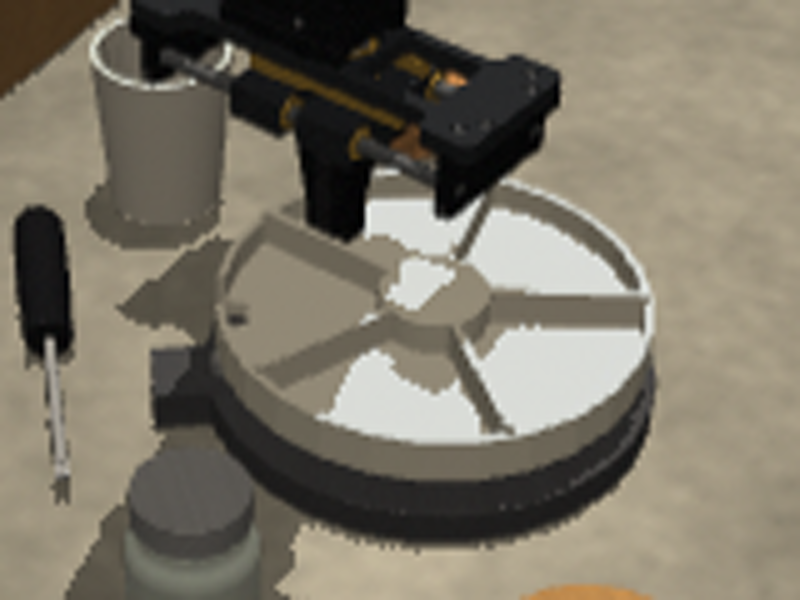

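The side crop shows the notch at (235,315), still short of the ear. The fingertip is against the rib and nothing else has moved. I'll push 8° more, then raise and draw aside for a clear view.

```bash
python3 -m handwheel '[[-0.46,-0.064,0,-4,0],[-0.46,-0.064,0,-4,0],[0,0,0,0,0],[0.3,0,0,0,0],[0,0,-2,0,0],[0,0,-4,0,0],[0,0,-4,0,0]]'; python3 -m handwheel '[[6,0,0,0,0],[6,0,0,0,0],[6,0,0,0,0],[6,0,0,0,0],[0,0,0,0,0]]'; python3 - <<'E'
from h import *
import cv2
t=cams.capture("top");s=cams.capture("side")
cv2.imwrite("pics/t3.png",t[:,:,::-1]);cv2.imwrite("pics/s3.png",s[:,:,::-1])
a=t[140:260,290:450,::-1]
cv2.imwrite("pics/c3.png",cv2.resize(a,None,fx=5,fy=5,interpolation=cv2.INTER_CUBIC))
E
```

```text
time_s: 6.05
tcp_pos: [0.6454, 0.0077, 0.2211]
ee_rot: [[0.075, -0.997, -0.001], [-0.997, -0.075, -0.0], [-0.0, 0.001, -1.0]]
wrist_force: [0.8, 0.7, -0.3]
gripper_width: 0.003
time_s: 6.68
tcp_pos: [0.6632, -0.2358, 0.2195]
ee_rot: [[0.069, -0.998, -0.0], [-0.998, -0.069, -0.0], [-0.0, 0.001, -1.0]]
wrist_force: [-0.3, 0.8, 0.1]
gripper_width: 0.004
```

View pics/c3.png

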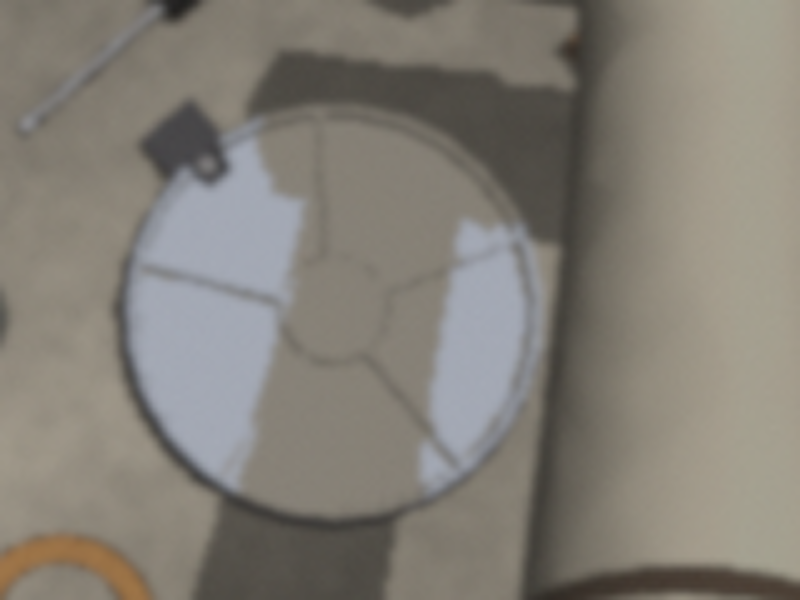

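The pin shows as a light spot at (207,163) inside the notch, with the dark notch around it. Enlarging that corner and computing the tray's angle from the ribs.

```bash
python3 - <<'E'
from h import *
import cv2
t=cv2.imread("pics/t3.png");s=cv2.imread("pics/s3.png")
A=cv2.resize(t[155:185,312:352],(400,300),interpolation=cv2.INTER_CUBIC)
u,v=px("side",[*(c+.097*np.array([np.cos(.72),np.sin(.72)])),.04]).astype(int);print(u,v)
B=cv2.resize(s[v-15:v+15,u-20:u+20],(400,300),interpolation=cv2.INTER_CUBIC)
cv2.imwrite("pics/c3b.png",np.hstack([A,B]))
f=lambda x,y,z: ray("top",290+x/5-.4,140+y/5-.4,z)
for x,y,o in((318,118,324),(515,240,252),(460,465,180),(142,268,36)):
    d=(f(x,y,.056)-c[[0,1]].tolist()[0]*0)[:2]-c;print("notch from rib",np.hypot(*d).round(4),(np.degrees(np.arctan2(d[1],d[0]))-o+180)%360-180)
d=f(207,163,.032)[:2]-c;print("pin",np.hypot(*d),np.degrees(np.arctan2(d[1],d[0])))
E
```

```text
294 195
notch from rib 0.0944 41.24243252647176
notch from rib 0.0946 40.10596238720922
notch from rib 0.0962 39.91342001044876
notch from rib 0.0952 42.45946012271327
pin 0.09734440757194857 40.05286202564276
```

View pics/c3b.png

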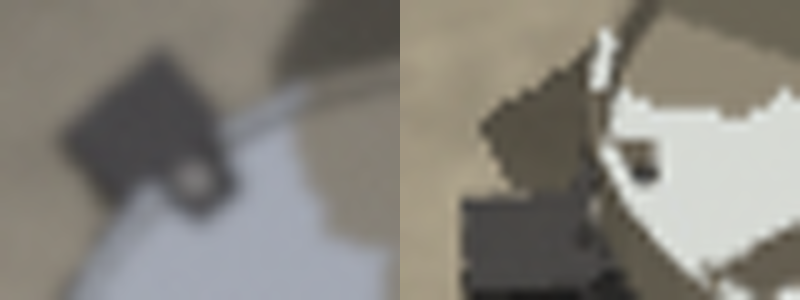

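The notch is at about 40.9° and the pin at about 40.1°. The apparent ~2 mm offset in the crop is mostly parallax from the height difference, so it is well within the 4 mm capture range. I'll go over the hub and press.

```bash
python3 -c "
from h import *
rel(0,0,0,.135,266.5)"
```

```text
t 6.775 tcp [ 0.6635 -0.2321  0.2197] F [-0.1  0.6  0.8] w 0.01 shift [-25.5    6.48   8.49] turn 7.7 xang -85.8
```

```bash
python3 -m handwheel '[[-5.1,1.3,0,0,0],[-5.1,1.3,0,0,0],[-5.1,1.3,0,0,0],[-5.1,1.3,0,0,0],[-5.1,1.3,0,0,0],[0,0,3,0,0],[0,0,3,0,0],[0,0,2,0,0],[0,0,0,0,0],[0,0,0,0,0]]'; python3 -c "
from h import *
rel(0,0,0,.130,266.5)"
```

```text
time_s: 8.02
tcp_pos: [0.5801, 0.0189, 0.1414]
ee_rot: [[0.078, -0.997, 0.002], [-0.997, -0.078, 0.0], [-0.0, -0.002, -1.0]]
wrist_force: [-0.5, -0.2, 0.2]
gripper_width: 0.01
t 8.025 tcp [0.5801 0.0189 0.1414] F [-0.5 -0.2  0.2] w 0.01 shift [0.14 0.02 1.13] turn 8.0 xang -85.5
```

Over the hub, 11 mm above it. Pressing slowly in 2 mm rows.

```bash
python3 -m handwheel '[[0.1,0,0.4,0,0],[0,0,0.4,0,0],[0,0,0.2,0,0],[0,0,0.2,0,0],[0,0,0.2,0,0],[0,0,0.2,0,0],[0,0,0,0,0]]';python3 -m handwheel '[[0,0,0.2,0,0],[0,0,0.2,0,0],[0,0,0,0,0]]'
```

```text
time_s: 8.9
tcp_pos: [0.5797, 0.0169, 0.1249]
ee_rot: [[0.076, -0.997, -0.0], [-0.997, -0.076, -0.0], [0.0, 0.0, -1.0]]
wrist_force: [-2.2, 0.7, 5.6]
gripper_width: 0.004
time_s: 9.28
tcp_pos: [0.5797, 0.0169, 0.1208]
ee_rot: [[0.076, -0.997, -0.0], [-0.997, -0.076, -0.0], [0.0, 0.0, -1.0]]
wrist_force: [-1.8, 0.1, 5.2]
gripper_width: 0.005
```

The tray is 9 mm down at about 5 N, so the pin has entered the notch. On to seating.

```bash
python3 -m handwheel '[[0,0,0.2,0,0],[0,0,0.2,0,0],[0,0,0.1,0,0],[0,0,0,0,0]]'
```

```text
time_s: 9.78
tcp_pos: [0.5797, 0.0169, 0.1161]
ee_rot: [[0.077, -0.997, -0.0], [-0.997, -0.077, -0.0], [0.0, 0.0, -1.0]]
wrist_force: [-2.6, 0.2, 7.1]
gripper_width: 0.01
```

```bash
python3 -m handwheel '[[0,0,0.1,0,0],[0,0,0,0,0]]'; python3 -m handwheel '[[0,0,-0.5,0,0],[0,0,-2,0,0],[0,0,-4,0,0],[0,0,-4,0,0],[6,0,0,0,0],[6,0,0,0,0],[6,0,0,0,0],[6,0,0,0,0],[3,0,0,0,0],[0,0,0,0,0]]'; python3 - <<'E'
from h import *
import cv2
s=cams.capture("side");t=cams.capture("top");print(sense()["wrist_force"])
A=cv2.resize(t[140:260,290:450,::-1],(400,300),interpolation=cv2.INTER_CUBIC)
B=cv2.resize(s[130:250,250:410,::-1],(400,300),interpolation=cv2.INTER_CUBIC)
cv2.imwrite("pics/c4.png",cv2.resize(np.hstack([A,B]),None,fx=1,fy=1))
E
```

```text
time_s: 10.02
tcp_pos: [0.5797, 0.0169, 0.1161]
ee_rot: [[0.077, -0.997, 0.0], [-0.997, -0.077, -0.0], [0.0, -0.0, -1.0]]
wrist_force: [-5.2, 0.7, 12.2]
gripper_width: 0.003
time_s: 11.28
tcp_pos: [0.6, -0.2546, 0.2182]
ee_rot: [[0.072, -0.997, -0.001], [-0.997, -0.072, 0.0], [-0.0, 0.001, -1.0]]
wrist_force: [-0.3, 0.2, -0.2]
gripper_width: 0.004
[ 0.30559073  0.93251187 -0.39277566]
```

View pics/c4.png

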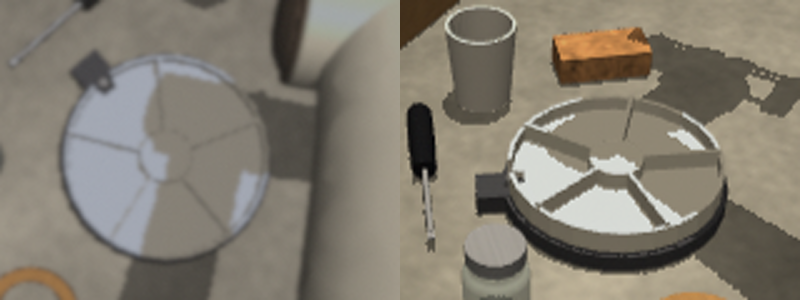

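The tray sits on the base plate with the pin in the notch (left (105,83), right (518,176)). TCP stopped at 0.116 m while the force rose from 7 to 12 N, which means it is seated. The arm is clear and the neighbours in view are in place.

```bash
python3 -c "
from station import job
print(job.finish_job())"
```

```text
the job is handed in; nothing more can be done
None
```

I turned the tray about 69° counter-clockwise by pushing a rib with the shut fingertips. I then pressed the hub down until the tray was seated, drew the arm clear and handed the job in at about 11.4 s.

**Seating:** the fingertips stopped at 46 mm above the table, the height given for a seated hub. Pushing 1 mm further moved nothing and raised the force from 7 to 12 N, well under the 45 N limit.

**Alignment:** just before pressing, I measured the notch at about 40.9° and the pin at about 40.1°. That is roughly 1.5 mm apart at the pin's radius, though single rib readings varied from 39.9° to 42.5°. The last pictures show the pin inside the notch and the tray down on its base plate.

**Surroundings:** the last crops show the cup, sanding block, screwdriver, the lidded container and the part of the tape in view unmoved. The second container beside the stand was outside those crops, so I did not check it at the end. The arm passed above everything and felt no unexpected force.

No check failed, but the hand-in reports no verdict.

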